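# Slide the ring's tray onto the scale

## Robot

A 7-joint arm with a two-finger parallel gripper is mounted at the origin on a cart in front of the work surface, level with it; the furniture and walls round the work are solid. World frame = base frame: x ahead of the robot, y to its left, z up, the work surface at z = 0. Lengths are in m, angles in rad, forces in N, time in s.
With the tool pointing down it reaches from about 0.425 to 0.875 m from the base axis. Payload 4.7 kg.
Tool frame: the origin (TCP) lies where the fingers leave the gripper's body, on its centre line; the fingertips stand 70 mm ahead of it and the grasp point (between the pads) lies 51 mm ahead of it; z points along the fingers, y is the line along which they close (so a half turn about z gives the same grasp; the last joint's range is limited). The gripper opens to 87 mm and grips with 3 to 60 N. Pads are 19 mm wide; open, the fingers measure 117 mm over their backs; the gripper's body (75 mm by 190 mm) begins 51 mm behind the grasp point.
Start: joints at [-1.187, 0.321, -0.07, 1.45, 0.023, 1.371, -0.057], TCP at [0.235, 0.606, 0.292] pointing down, gripper open.
Joint ranges: [-2.86, 2.86], [-0.3, 2.09], [-1.38, 1.24], [0.06, 2.45], [-1.56, 4.7], [0.09, 2.05], [-2.69, 2.69]. Speed limits (rad/s): [2.57, 2.57, 3.14, 3.14, 3.14, 3.14, 3.14].

## Interface

Orientations are given as a rotation vector (axis times angle).
In Python, from bench import ctrl gives the robot as it stands.
- The arm moves only by the tool play_rows, never from a script. Its argument "increments" is a list that holds one entry, the list of rows, each a list of 7 numbers: the shift along the tool's x, y, z as a fraction of full scale, then the turn, a rotation vector about the tool's x, y, z as a fraction of full scale, then the gripper command: -1 is shut, 1 is fully open, values between are in proportion. A call has 1 to 8 rows; each row is the pose to reach, as a shift and turn from the pose commanded when the call began, along the tool's axes at that moment; what a row does not reach only later rows make up. Full scale, the value 1, is 0.1 m for a shift and 90 degrees for a turn. A row lasts 1/10 s, in which the tool goes at most 50 mm and 8.59 degrees, less where a joint would pass 70% of its speed; a pose out of reach is approached as far as the arm can. A call with a number of a shift or a turn outside -1 to 1 is refused whole. A call with a gripper value outside its range is refused whole. The fingers move at their own pace and stop on an object; "squeeze" is the grip in N (left out, the last holds). Time passes only in rows, so rows that repeat a pose let the fingers close. It gives the time, the measured TCP pose, the force, the opening and the grip force at its end, in the units of the state.
- ctrl.get_state(): the state, without advancing time (a new reading comes with each control period).
- ctrl.get_image(name): name is "scene" or "top"; returns the picture (480x640x3 uint8, red, green, blue); there is no depth.
- ctrl.get_calibration(name): a dict with "vertical_fov" (degrees; the focal length in pixels is half the picture's height over the tangent of half this angle, whatever the lens; pixels are square), "cx", "cy" (the principal point, pixels), "R" (3x3) and "t" (3): a world point X has camera coordinates R X + t. Camera axes: x right, y down, z forward; pixel columns grow to the right and rows downward; lengths in m; the calibration is good to about 2 mm. A picture is of the moment at which its call begins. get_calibration takes no time and is no camera call.
- ctrl.close_job(): hands the job in; it is judged then, once.
The state is a dict: "time": time; "joint_positions": joint angles; "qd": joint speeds; "joint_torque": joint torques, N m; "position": TCP position; "tool_rot": TCP orientation; "ft_force": force on the tool from outside, world axes, zero at the start; "torque": the same for the moment, N m; "grip_width": opening from 0.0 (shut) to 1.0 (fully open); "grip_force": force on a finger pad.
Only numpy, scipy, OpenCV 4.12 (cv2) and the standard library are available. Lean on these libraries where they do the work, as an engineer would, in place of code of your own. Each camera call takes 0.05 s, during which the arm holds its last target. There are 200 camera calls.

## Task

The ring is to be weighed in its tray. Slide the small dark tray that holds the silver ring (not its twin with the white earring tile) off the wooden board and down over the small step onto the dark steel platform of the scale, until the whole tray stands on the platform, roughly square with it. Do not pick the tray up or tip it, keep the ring in it, and let go.

Things in the scene. Friction and masses are not known exactly. Their poses are not given: they have to be found in the camera images.
- ring_tray: Dark steel tray holding the ring, 56 (x) by 80 (y) mm, 0.14 kg; origin: centre of its underside. Floor 3 mm thick, rim 12 mm high. Inside its +y end, away from the scale, stands a pale wooden grip post, 26 mm in x by 12 mm in y, centred at y = +31 mm, top 48 mm above the underside. A twin tray with a white tile stands beside it, 85 mm off in the board's x; either may be the nearer.
- silver_ring: Silver ring with a small bezel, 21 x 24 x 5 mm, 12 g, lying loose on the floor of its tray. Origin: centre of its underside.
- board: Fixed low wooden board, 170 mm (x) by 105 mm (y), top 24 mm above the worktop. Origin: centre of its underside, on the worktop. The scale adjoins its -y side, to the right as the robot sees it.
- scale: Fixed bench scale: rigid flat dark steel platform, 190 (x) by 115 (y) mm, top 19 mm above the worktop, 5 mm lower than the board. Origin: on the worktop below the platform's centre. Axes parallel to the board's; its +y edge faces the board across a gap of 2 to 6 mm. A display strip, 23 mm high, lies beyond its +x edge.

How it is judged:
By the outcome, as a careful person would: the job done as asked, in the order asked, and still so for the second after the job is handed in, with the robot touching nothing.
It also fails if it takes over 32 s, if anything falls off the work surface, if the arm or the gripper's body presses on something with over 40 N, if the wrist force passes 120 N, or if a joint passes its speed limit or range.

## Working session

There is one attempt and no reset: what is moved stays moved. The work goes in short steps, Python scripts to look and compute and a tool call to move; the robot and the scene stay as the last step left them, time stands still between calls to the robot, and variables do not carry over. Pictures are saved under pics/ and viewed, at most 10 in all, crops included, and the job is handed in when it is done.

Besides the shell and the picture viewer there is one more tool, called after "Call:" as a command line: name --argument value ..., lists and objects as JSON in quotes. play_rows: Moves the arm, as the interface text tells. Shift numbers are shares of 0.1 m and turn numbers shares of 90 degrees, none past 1 either way. Its arguments: {"type":"object","properties":{"increments":{"type":"array"},"squeeze":{"type":"number"}},"required":["increments"]}

```bash
mkdir -p pics; cat > h.py <<'E'
import numpy as np, cv2
from bench import ctrl
def grab(n,f):
    im=ctrl.get_image(n); cv2.imwrite('pics/'+f,cv2.cvtColor(im,cv2.COLOR_RGB2BGR)); return im
def ray(n,uv,z):
    c=ctrl.get_calibration(n); f=240/np.tan(np.radians(c['vertical_fov'])/2)
    R=np.array(c['R']);t=np.array(c['t']);o=-R.T@t
    d=np.c_[(np.atleast_2d(uv)-[c['cx'],c['cy']])/f,np.ones(len(np.atleast_2d(uv)))]@R
    return o+d*((z-o[2])/d[:,2])[:,None]
def proj(n,X):
    c=ctrl.get_calibration(n); f=240/np.tan(np.radians(c['vertical_fov'])/2)
    p=np.atleast_2d(X)@np.array(c['R']).T+np.array(c['t']); return p[:,:2]/p[:,2:]*f+[c['cx'],c['cy']]
E
python3 - <<'E'
from h import *
grab('scene','s0.png');grab('top','t0.png')
for n in('scene','top'):print(ctrl.get_calibration(n))
s=ctrl.get_state();print(s['position'],s['tool_rot'],s['time'],s['grip_width'])
E
```

```text
{'vertical_fov': 49.03383386692738, 'cx': 323.5368359424787, 'cy': 236.14532875401252, 'R': array([[ 0.91919399, -0.39329818,  0.01997373],
       [-0.19402523, -0.49643467, -0.84611278],
       [ 0.34269026,  0.77386638, -0.53262953]]), 't': array([-0.35696106,  0.23944474,  0.58545953])}
{'vertical_fov': 44.46950254728569, 'cx': 318.8902095006591, 'cy': 241.2622782531177, 'R': array([[-0.02720611, -0.99959745, -0.00804824],
       [-0.99339031,  0.02793358, -0.11133464],
       [ 0.11151464,  0.00496606, -0.99375038]]), 't': array([0.18988547, 0.47876772, 0.86918603])}
[0.23482603 0.60571955 0.29126638] [-5.77528981e-01 -3.08780197e+00  2.61734606e-03] 0.1 0.9971812539086542
```

View pics/s0.png

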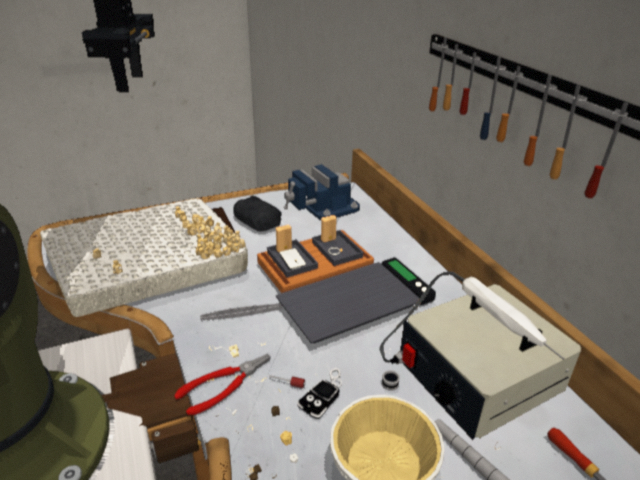

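View pics/t0.png

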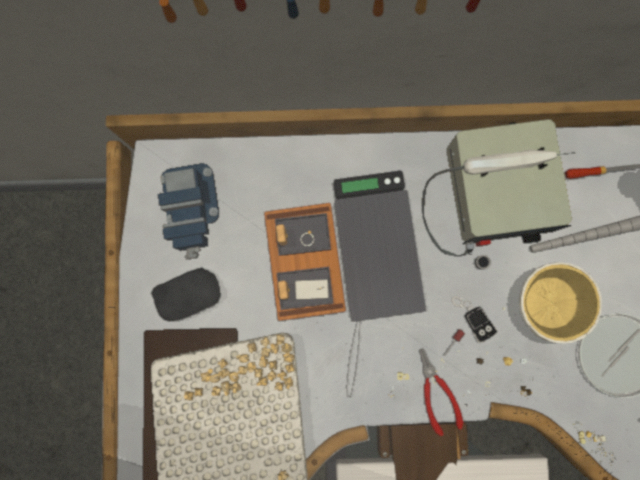

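The ring tray is the far one: in the top view it is at about (303,236), with its post at (281,233). The tile twin is at (304,289), and the platform corners are near (335,196), (409,189), (425,311) and (350,320).

```bash
python3 - <<'E'
from h import *
im=cv2.imread('pics/t0.png')
c=cv2.resize(im[165:335,255:435],None,fx=4,fy=3.5,interpolation=cv2.INTER_CUBIC)
c=cv2.resize(im[165:315,255:435],None,fx=4,fy=4,interpolation=cv2.INTER_CUBIC)
cv2.imwrite('pics/t0c.png',c)
pl=ray('top',[[335,196],[409,189],[425,311],[350,320]],.019);print('platform',pl.round(4).tolist(),[np.linalg.norm(pl[i]-pl[i-1]).round(4) for i in range(4)])
bo=ray('top',[[265,211],[333,204],[345,312],[278,319]],.024);print('board',bo.round(4).tolist(),[np.linalg.norm(bo[i]-bo[i-1]).round(4) for i in range(4)])
# posts
hsv=cv2.cvtColor(im,cv2.COLOR_BGR2HSV)
print(hsv[233,281],hsv[250,305],hsv[262,300])
E
```

```text
platform [[0.5549, 0.1496, 0.019], [0.5626, 0.0343, 0.019], [0.3737, 0.0183, 0.019], [0.3632, 0.1327, 0.019]] [np.float64(0.1924), np.float64(0.1156), np.float64(0.1896), np.float64(0.1148)]
board [[0.5335, 0.2585, 0.024], [0.5415, 0.1532, 0.024], [0.3755, 0.14, 0.024], [0.3678, 0.2416, 0.024]] [np.float64(0.1667), np.float64(0.1055), np.float64(0.1665), np.float64(0.1019)]
[ 17 126 199] [ 6 14 89] [ 14 160 172]
```

View pics/t0c.png

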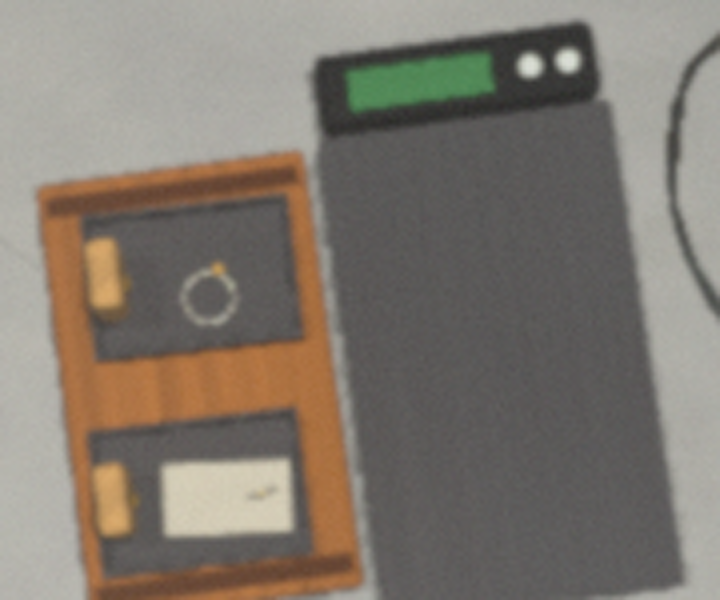

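The crop shows the ring tray's rim corners at about (82,212), (287,197), (303,338) and (98,360), and the post top centred near (103,273). The ring lies mid-tray.

```bash
python3 - <<'E'
from h import *
from scipy.spatial.transform import Rotation as Ro
k=lambda a:np.array(a)/4+[255,165]-.4
tr=ray('top',k([[82,212],[287,197],[303,338],[98,360]]),.036);print(tr.round(4).tolist(),[np.linalg.norm(tr[i]-tr[i-1]).round(4) for i in range(4)],'c',tr.mean(0))
x=tr[[0,1]].mean(0)-tr[[2,3]].mean(0);print('yaw x',np.degrees(np.arctan2(x[1],x[0])))
y=tr[[0,3]].mean(0)-tr[[1,2]].mean(0);print('yaw y',np.degrees(np.arctan2(y[1],y[0]))-90)
# post top by colour
im=cv2.imread('pics/t0.png');h=cv2.cvtColor(im,cv2.COLOR_BGR2HSV)
m=cv2.inRange(h,(10,60,150),(25,150,255));m2=np.zeros_like(m);m2[222:246,274:289]=m[222:246,274:289]
r=cv2.minAreaRect(cv2.findNonZero(m2));b=cv2.boxPoints(r);print(r,ray('top',b,.072).round(4).tolist(),ray('top',r[0],.072))
yaw=np.radians(5);yb=np.array([-np.sin(yaw),np.cos(yaw),0]);print('post from tray',tr.mean(0)+.031*yb)
# scene view check
im=cv2.imread('pics/s0.png');h=cv2.cvtColor(im,cv2.COLOR_BGR2HSV)
print('scene post proj',proj('scene',np.r_[(tr.mean(0)+.031*yb)[:2],.072]))
s=ctrl.get_state();R=Ro.from_rotvec(s['tool_rot']).as_matrix();print(R.round(3))
P=np.r_[(tr.mean(0)+.031*yb)[:2],.11+.1]
print('shift tool',R.T@(P-s['position']),'turn tool',Ro.from_matrix(R.T@np.c_[np.cross(yb,[0,0,-1]),yb,[0,0,-1]]).as_rotvec(degrees=True))
E
```

```text
[[0.5209, 0.2421, 0.036], [0.5245, 0.164, 0.036], [0.4705, 0.1596, 0.036], [0.4643, 0.2371, 0.036]] [np.float64(0.0568), np.float64(0.0781), np.float64(0.0542), np.float64(0.0778)] c [0.49506065 0.20071031 0.036     ]
yaw x 4.892633671024794
yaw y 3.5732265686341123
((279.0, 234.5), (21.0, 10.0), 90.0) [[0.506, 0.241, 0.072], [0.5056, 0.2265, 0.072], [0.4748, 0.2271, 0.072], [0.4752, 0.2416, 0.072]] [[0.49036137 0.23405029 0.072     ]]
post from tray [0.49235882 0.23159235 0.036     ]
scene post proj [[327.04403608 217.34615693]]
[[-0.932  0.361 -0.001]
 [ 0.361  0.932 -0.002]
 [-0.    -0.002 -1.   ]]
shift tool [-0.37533816 -0.25561963  0.08172144] turn tool [-9.56046305e-02 -1.83247854e-02 -2.61878941e+01]
```

Call:
play_rows --increments '[[[-0.33,-0.23,0,0,0,-0.1,1],[-0.67,-0.45,0,0,0,-0.19,1],[-1,-0.68,0,0,0,-0.291,1],[-1,-0.68,0,0,0,-0.291,1]]]' --squeeze 25

```text
time: 0.5
position: [0.3092, 0.5011, 0.2921]
tool_rot: [-0.127, 3.136, -0.006]
ft_force: [-0.1, 1.3, 0.3]
grip_width: 0.998
grip_force: 0.0
```

```bash
cat > go.py <<'E'
from h import *
from scipy.spatial.transform import Rotation as Ro
import sys
yaw=np.radians(4.9);yb=np.array([-np.sin(yaw),np.cos(yaw),0])
P=np.array([float(a) for a in sys.argv[1:4]])
s=ctrl.get_state();R=Ro.from_rotvec(s['tool_rot']).as_matrix()
print(s['time'],s['position'].round(4),'shift',(R.T@(P-s['position'])*10).round(3),'turn',(Ro.from_matrix(R.T@np.c_[np.cross(yb,[0,0,-1]),yb,[0,0,-1]]).as_rotvec(degrees=True)/90).round(4),s['grip_width'],s['grip_force'],s['ft_force'].round(1),s['joint_positions'].round(2))
E
python3 go.py .492 .232 .16
```

```text
0.5 [0.3092 0.5011 0.2921] shift [-1.601 -2.825  1.335] turn [-0.0024  0.0016 -0.0028] 0.9975218135294075 0.0 [-0.1  1.3  0.3] [-1.01  0.19 -0.06  1.61  0.02  1.34  0.58]
```

Call:
play_rows --increments '[[[-0.27,-0.35,0,0,0,0,0.15],[-0.53,-0.7,0,0,0,0,0.15],[-0.8,-1,0,0,0,0,0.15]]]'

```text
time: 0.8
position: [0.3927, 0.4124, 0.292]
tool_rot: [0.136, -3.138, 0.001]
ft_force: [0.5, 0.6, 0.1]
grip_width: 0.811
grip_force: 0.0
```

Call:
play_rows --increments '[[[-0.27,-0.35,0,0,0,0,0.15],[-0.53,-0.7,0.2,0,0,0,0.15],[-0.8,-1,0.4,0,0,0,0.15]]]'

```text
time: 1.1
position: [0.4817, 0.3198, 0.2523]
tool_rot: [-0.135, 3.137, 0.001]
ft_force: [0.7, -0.3, -0.6]
grip_width: 0.595
grip_force: 0.0
```

Call:
play_rows --increments '[[[0,-0.4,0.4,0,0,0,0.15],[0,-0.8,0.9,0,0,0,0.15],[0,-0.8,0.9,0,0,0,0.15],[0,-0.8,0.9,0,0,0,0.15],[0,-0.8,0.9,0,0,0,0.15]]]'

```text
time: 1.6
position: [0.4875, 0.2427, 0.1627]
tool_rot: [-0.137, 3.138, 0.001]
ft_force: [0.2, 0.9, 0.2]
grip_width: 0.576
grip_force: 0.0
```

```bash
python3 go.py .492 .232 .113; python3 - <<'E'
from h import *
a=grab('scene','s1.png');b=grab('top','t1.png')
A=cv2.resize(a[170:300,240:400],None,fx=2.5,fy=2.5,interpolation=3);B=cv2.resize(b[180:310,230:390],None,fx=2.5,fy=2.5,interpolation=3)
cv2.imwrite('pics/c1.png',cv2.cvtColor(np.hstack([A,B]),cv2.COLOR_RGB2BGR))
E
```

```text
1.6 [0.4875 0.2427 0.1627] shift [-0.036 -0.111  0.497] turn [0.0006 0.0002 0.0011] 0.5763607514337624 0.0 [0.2 0.9 0.2] [-0.65  0.2   0.15  1.87 -0.03  1.07  1.18]
```

View pics/c1.png

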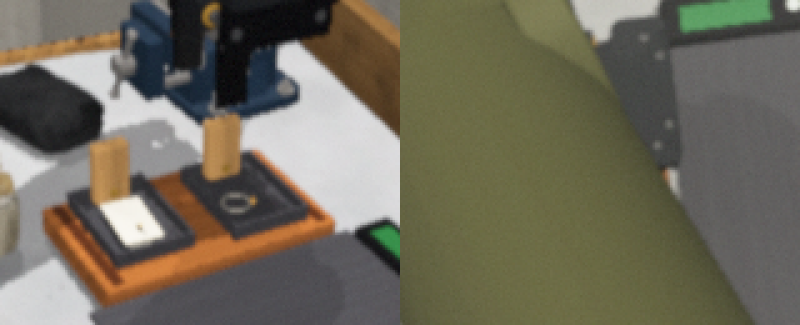

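The scene view shows the ring tray's post (around (222,148) in the crop) just below the gap between the fingers. The arm hides the top view. I'll correct the position, descend and close.

Call:
play_rows --increments '[[[-0.04,-0.11,0,0,0,0,0.15],[-0.04,-0.11,0,0,0,0,0.15],[-0.04,-0.11,0.15,0,0,0,0.15],[-0.04,-0.11,0.3,0,0,0,0.15],[-0.04,-0.11,0.4,0,0,0,0.15],[-0.04,-0.11,0.5,0,0,0,0.15],[-0.04,-0.11,0.5,0,0,0,0.15]]]'

```text
time: 2.4
position: [0.4917, 0.2306, 0.111]
tool_rot: [0.137, -3.137, 0.002]
ft_force: [-0.2, -0.3, -0.2]
grip_width: 0.575
grip_force: 0.0
```

```bash
python3 go.py .492 .232 .112; python3 - <<'E'
from h import *
a=grab('scene','s2.png')
cv2.imwrite('pics/c2.png',cv2.cvtColor(cv2.resize(a[160:310,240:440],None,fx=3.5,fy=3.5,interpolation=3),cv2.COLOR_RGB2BGR))
E
```

```text
2.4 [0.4917 0.2306 0.111 ] shift [-0.004  0.014 -0.01 ] turn [-0.0006 -0.0013  0.0012] 0.5748344085492689 0.0 [-0.2 -0.3 -0.2] [-0.63  0.26  0.16  1.92 -0.05  0.97  1.21]
```

View pics/c2.png

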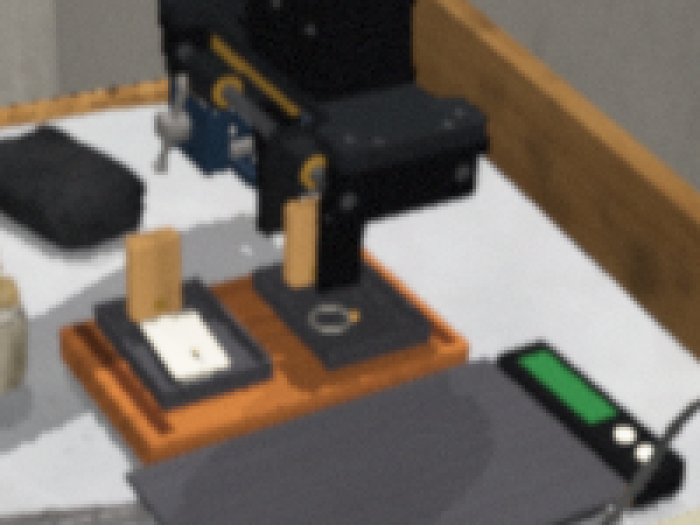

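The post stands between the fingers, with the inner finger above the tray floor and clear of the ring. Closing.

Call:
play_rows --increments '[[[0,0,0,0,0,0,-1],[0,0,0,0,0,0,-1],[0,0,0,0,0,0,-1],[0,0,0,0,0,0,-1],[0,0,0,0,0,0,-1],[0,0,0,0,0,0,-1],[0,0,0,0,0,0,-1]]]'

```text
time: 3.15
position: [0.4924, 0.231, 0.1124]
tool_rot: [-0.137, 3.138, 0.0]
ft_force: [-0.1, -0.3, 0.7]
grip_width: 0.137
grip_force: 25.0
```

Gripped at 12 mm, which matches the post. Next I'll slide 95 mm along −y, enough for the rear edge to clear the board (91 mm), then lower onto the platform.

Call:
play_rows --increments '[[[0,-0.03,0,0,0,0,-1],[0,-0.09,0,0,0,0,-1],[0,-0.15,0,0,0,0,-1],[0,-0.22,0,0,0,0,-1],[0,-0.29,0,0,0,0,-1],[0,-0.35,0,0,0,0,-1],[0,-0.39,0,0,0,0,-1],[0,-0.4,0,0,0,0,-1]]]'

```text
time: 3.95
position: [0.496, 0.1905, 0.1124]
tool_rot: [-0.136, 3.138, 0.0]
ft_force: [-0.6, 1.8, 0.6]
grip_width: 0.139
grip_force: 25.0
```

```bash
python3 go.py .4972 .1765 .1124; python3 - <<'E'
from h import *
a=grab('scene','s3.png')
cv2.imwrite('pics/c3.png',cv2.cvtColor(cv2.resize(a[160:310,240:440],None,fx=3.5,fy=3.5,interpolation=3),cv2.COLOR_RGB2BGR))
E
```

```text
3.95 [0.496  0.1905 0.1124] shift [ 0.001 -0.14  -0.   ] turn [0.0001 0.0002 0.0006] 0.139066148436251 24.999936735257506 [-0.6  1.8  0.6] [-0.58  0.24  0.18  1.95 -0.05  0.96  1.28]
```

View pics/c3.png

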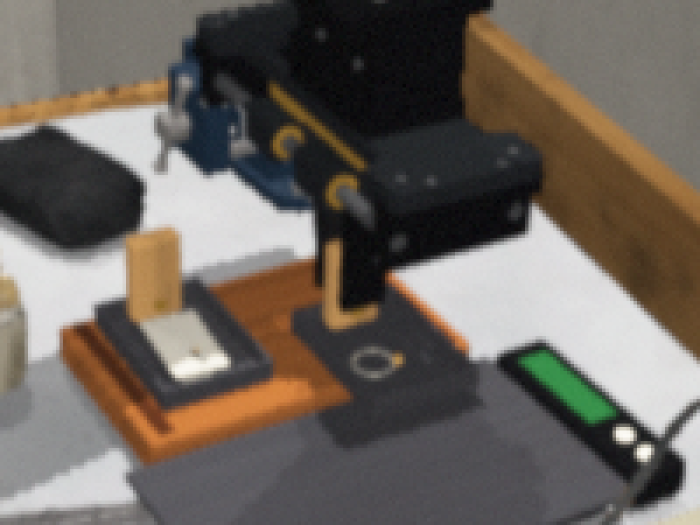

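The tray has followed the gripper. It is level and overhangs the platform, with the ring inside at about (375,362) in the crop. I'll continue for 55 mm more.

Call:
play_rows --increments '[[[0,-0.03,0,0,0,0,-1],[0,-0.09,0,0,0,0,-1],[0,-0.17,0,0,0,0,-1],[0,-0.26,0,0,0,0,-1],[0,-0.36,0,0,0,0,-1],[0,-0.46,0,0,0,0,-1],[0,-0.53,0,0,0,0,-1],[0,-0.56,0,0,0,0,-1]]]'

```text
time: 4.8
position: [0.5003, 0.1329, 0.1115]
tool_rot: [0.134, -3.137, 0.003]
ft_force: [0.2, 0.8, -0.7]
grip_width: 0.137
grip_force: 25.0
```

Call:
play_rows --increments '[[[0,-0.005,0.01,0,0,0,-1],[0,-0.01,0.025,0,0,0,-1],[0,-0.01,0.04,0,0,0,-1],[0,-0.01,0.048,0,0,0,-1],[0,-0.01,0.05,0,0,0,-1]]]'

```text
time: 5.3
position: [0.5006, 0.1346, 0.1074]
tool_rot: [0.138, -3.138, 0.0]
ft_force: [-2.5, -0.3, 2.9]
grip_width: 0.137
grip_force: 25.0
```

```bash
python3 go.py .5017 .1185 .1074; python3 - <<'E'
from h import *
a=grab('scene','s4.png')
cv2.imwrite('pics/c4.png',cv2.cvtColor(cv2.resize(a[160:310,240:440],None,fx=3.5,fy=3.5,interpolation=3),cv2.COLOR_RGB2BGR))
E
```

```text
5.3 [0.5006 0.1346 0.1074] shift [ 0.003 -0.161 -0.   ] turn [-0.     -0.0004  0.0015] 0.13697700014137593 24.9999539880082 [-2.5 -0.3  2.9] [-0.51  0.22  0.21  1.98 -0.06  0.95  1.39]
```

View pics/c4.png

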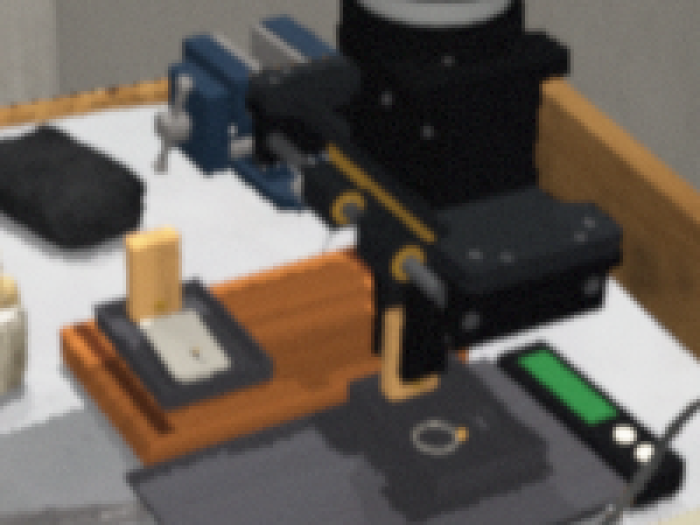

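The tray is off the board and on the platform (about 3 N contact), with the ring inside at (440,436). I'll slide it 16 mm further and let go.

Call:
play_rows --increments '[[[0,-0.03,0,0,0,0,-1],[0,-0.07,0,0,0,0,-1],[0,-0.11,0,0,0,0,-1],[0,-0.14,0,0,0,0,-1],[0,-0.16,0,0,0,0,-1],[0,-0.16,0.005,0,0,0,-1],[0,-0.16,0.005,0,0,0,-1]]]' --squeeze 25

```text
time: 6.05
position: [0.5025, 0.1178, 0.1074]
tool_rot: [-0.136, 3.138, -0.001]
ft_force: [-1.0, -0.3, 4.5]
grip_width: 0.137
grip_force: 25.0
```

Call:
play_rows --increments '[[[0,0,0,0,0,0,-0.4],[0,0,0,0,0,0,-0.2],[0,0,0,0,0,0,0],[0,0,0,0,0,0,0],[0,0,0,0,0,0,0],[0,0,0,0,0,0,0]]]'

```text
time: 6.65
position: [0.5022, 0.1184, 0.1067]
tool_rot: [0.137, -3.139, 0.0]
ft_force: [0.3, 0.0, -0.2]
grip_width: 0.488
grip_force: 0.0
```

Call:
play_rows --increments '[[[0,0,-0.1,0,0,0,0],[0,0,-0.3,0,0,0,0],[0,0,-0.6,0,0,0,0],[0,0,-1,0,0,0,0],[0,0,-1,0,0,0,0]]]'

```text
time: 7.15
position: [0.5054, 0.1191, 0.2131]
tool_rot: [-0.136, 3.128, 0.005]
ft_force: [-0.1, -0.1, 0.3]
grip_width: 0.5
grip_force: 0.0
```

Call:
play_rows --increments '[[[0,0.3,0,0,0,0,0],[0,0.6,-0.3,0,0,0,0],[0,1,-0.5,0,0,0,0],[0,1,-0.5,0,0,0,0]]]'

```text
time: 7.55
position: [0.4931, 0.2252, 0.2603]
tool_rot: [-0.15, 3.133, 0.009]
ft_force: [-0.0, 0.3, 0.5]
grip_width: 0.499
grip_force: 0.0
```

Call:
play_rows --increments '[[[0,0.3,0,0,0,0,0],[0,0.6,0,0,0,0,0],[0,1,0,0,0,0,0],[0,1,0,0,0,0,0]]]'

```text
time: 7.95
position: [0.4822, 0.3238, 0.2564]
tool_rot: [0.15, -3.137, -0.005]
ft_force: [-0.7, -0.1, 0.7]
grip_width: 0.502
grip_force: 0.0
```

```bash
python3 go.py .5017 .1185 .1074; python3 - <<'E'
from h import *
a=grab('scene','s5.png');b=grab('top','t5.png')
A=cv2.resize(a[180:350,240:440],None,fx=2,fy=2,interpolation=3);B=cv2.resize(b[170:340,240:440],None,fx=2,fy=2,interpolation=3)
cv2.imwrite('pics/c5.png',cv2.cvtColor(np.hstack([A,B]),cv2.COLOR_RGB2BGR))
E
```

```text
7.95 [0.4822 0.3238 0.2564] shift [ 1.000e-03 -2.068e+00  1.483e+00] turn [ 0.0022 -0.0007  0.0065] 0.5019838603447176 0.0 [-0.7 -0.1  0.7] [-0.71  0.19  0.08  1.68 -0.02  1.27  1.05]
```

View pics/c5.png

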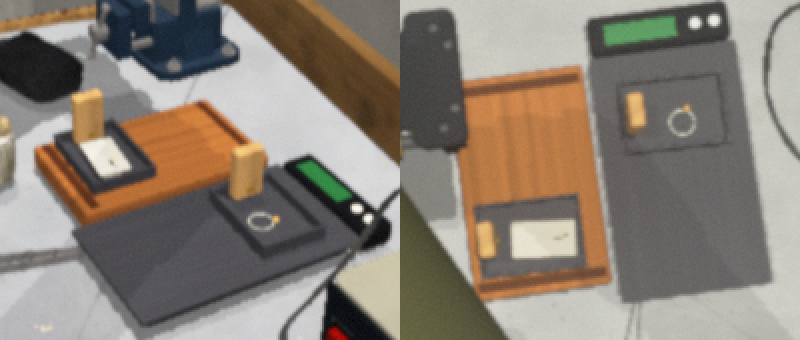

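The tray stands fully on the platform, square with it. In the top crop it spans about (617,78) to (728,150), inside the platform on all sides. The ring is inside, the gripper is clear and the twin is untouched. Handing in.

```bash
python3 -c "
from bench import ctrl
print(ctrl.close_job())"
```

```text
the job is handed in; nothing more can be done
None
```

The ring tray was slid level down onto the scale platform and released there, whole and square, with the ring still in it; the job was handed in at about 8 s of robot time.

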